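# Load the deep basket into the ultrasonic cleaner

## Robot

A 6-joint arm with a two-finger parallel gripper is mounted at the origin on the work surface. World frame = base frame: x ahead of the robot, y to its left, z up, the work surface at z = 0. Lengths are in m, angles in rad, forces in N, time in s.
With the tool pointing down it reaches from about 0.35 to 0.925 m from the base axis. Payload 6.4 kg.
Tool frame: the origin (TCP) lies midway between the tips of the shut fingers; the grasp point (between the pads) lies 19 mm behind it (bot.grasp_offset is the distance from the TCP to the grasp point, in m); z points along the fingers, y is the line along which they close (so a half turn about z gives the same grasp; the last joint's range is limited). The gripper opens to 94 mm and grips with 3 to 60 N. Pads are 16 mm wide; open, the fingers measure 119 mm over their backs; the gripper's body (75 mm by 177 mm) begins 78 mm behind the grasp point.
Start: joints at [1.055, 0.245, 1.558, -0, 1.339, -0.174], TCP at [0.218, 0.612, 0.205] pointing down, gripper open.
Joint ranges: [-3.13, 3.13], [-1.02, 2.26], [0.13, 2.54], [-0.95, 4.09], [0.21, 2.88], [-2.74, 2.74]. Speed limits (rad/s): [2.57, 2.57, 3.14, 3.14, 3.14, 3.14].

## Interface

Orientations are given as a unit quaternion [w, x, y, z].
In Python, from station import bot, optics gives the robot as it stands. Calls block until the motion is done:
- bot.move_pose(position, orientation): joint-space move of the TCP to a pose.
- bot.movel(position, ori=None, speed=0.15, stop_force=None): straight line of the TCP; ori=None keeps the orientation; speed is the mean speed in m/s. With stop_force (N) it stops when the force on the tool has changed by that much, and returns True; else False.
- bot.move_j(angles): joint-space move.
- bot.grip(opening, newtons=None): opening from 0.0 (shut) to 1.0 (fully open); newtons is the grip in N (None keeps the last); returns when the fingers have stopped.
- bot.hold(seconds).
- bot.ik(position, orientation): joint angles nearest the present ones, or None.
- bot.get_obs(): the state.
- optics.snapshot(name): name is "scene" or "top" or "wrist"; returns a dict with "pixels" (420x560x3 uint8, blue, green, red), "camera_matrix" (3x3 intrinsics, pixels), "R" (3x3) and "t" (3): a world point X has camera coordinates R X + t; the wrist camera has in their place "mount" (4x4, takes a point from camera to tool coordinates, whose origin is the TCP and whose axes are the flange's). Camera axes: x right, y down, z forward; pixel columns grow to the right and rows downward; lengths in m; the calibration is good to about 2 mm. The wrist camera is an equidistant fisheye: a pixel r from the principal point sees the ray r / f radians off the axis. A picture is of the moment at which its call begins: read the wrist's pose just before it. There is no depth.
A pose or a line that the arm cannot do raises bot.PlanningError and nothing moves.
- bot.job_done(): hands the job in; it is judged then, once.
The state is a dict: "time": time; "q": joint angles; "qvel": joint speeds; "tau": joint torques, N m; "tcp_pos": TCP position; "eef_rot": TCP orientation; "force": force on the tool from outside, world axes, zero at the start; "wrist_torque": the same for the moment, N m; "opening": opening from 0.0 (shut) to 1.0 (fully open); "grip_force": force on a finger pad.
Only numpy, scipy, OpenCV 4.12 (cv2) and the standard library are available. Lean on these libraries where they do the work, as an engineer would, in place of code of your own. Each camera call takes 0.05 s, during which the arm holds its last target. There are 200 camera calls.

## Task

Two steel baskets hang on the drip rack: lift the deep one up and off its hook, carry it upright to the ultrasonic cleaner and lower it gently (do not drop it) into the open well until it stands upright on the well's floor, then let go. Leave the shallow basket hanging where it is and do not disturb the glassware, bottles and other things standing about.

Things in the scene. Friction and masses are not known exactly. Their poses are not given: they have to be found in the camera images.
- rack: Fixed drip rack: foot plate 140 x 280 mm, 10 mm thick; two 12 mm posts at y = -128 and +128 mm; a 12 mm rail along y at height 200 mm; two hooks pointing along its -x, at y = -75 and +75 mm. Nothing of it is higher than 209 mm. Origin: on the table, below the rail's middle; z up. Either hook may carry either basket.
- rack_hook0 (a point): Trough of the rack's hook at y = -75 mm, 50 mm out from the rail, 193 mm above the table; axes as the rack's. Two parallel 6 mm steel prongs 24 mm apart; their upturned tips are 25 mm further out (-x) and end at height 209 mm, so a basket must rise 18 to 38 mm (its rim meets the prongs from below at 43), then move off to -x, then go up.
- rack_hook1 (a point): Trough of the rack's hook at y = +75 mm, 50 mm out from the rail, 193 mm above the table; axes as the rack's. Two parallel 6 mm steel prongs 24 mm apart; their upturned tips are 25 mm further out (-x) and end at height 209 mm, so a basket must rise 18 to 38 mm (its rim meets the prongs from below at 43), then move off to -x, then go up.
- deep_basket: The deep one of two loose round steel baskets with drain slots: cup 85 mm deep, 90 mm across at the rim, about 0.3 kg. A stiff wire bow rises over it in its y-z plane; the bow's level top bar (6 mm wire, 64 mm long, along y), 140 mm above the underside, rests in a hook. Origin: centre of the underside; z up the axis. It hangs upright, underside 56 mm above the table, axes as the rack's; can sway.
- deep_basket_grip (a point): Centre of the upright black plastic grip on top of the deep basket's bar: 18 mm thick (x), 60 mm long (y), 40 mm tall, 171 mm above the underside (about 227 mm above the table while hanging); axes as the basket's. Pinch it across its thickness from above, fingertips above the hook's tips.
- shallow_basket: The shallow basket, hanging on the other hook, to be left there: same width, bow and grip, but its cup is only 45 mm deep (bar 100 mm, top of grip 151 mm above the underside). Origin: centre of the underside, about 96 mm above the table while hanging. The tops of both grips are level while hanging.
- bath: Fixed ultrasonic cleaner: grey box 190 mm (x) x 220 mm (y) x 120 mm high with a square steel well, open at the top, 136 x 136 mm wide (along its x and y) and 90 mm deep, in the middle; dry and empty. A black control panel is on its -x face and a brass drain stub (look only) on its -y face. Origin: on the table under the centre of the box, z up.
- bath_floor (a point): Centre of the well's floor, 30 mm above the table; axes as the cleaner's. Rim of the well: 90 mm above this point.
- wash_bottle: Loose white plastic bottle with a blue cap, 58 mm across, 130 mm high, standing in front (-x side) of the cleaner; leave alone. Origin: centre of the underside.
- beaker: Loose glass beaker, 72 mm across, 90 mm high, standing in front (-x side) of the cleaner; leave alone. Origin: centre of the underside.
- amber_bottle: Loose amber glass bottle, 64 mm across, 160 mm high, standing between rack and cleaner, towards the back; leave alone. Origin: centre of the underside.
- cylinder_glass: Loose glass measuring cylinder, foot 68 mm across, tube 32 mm, 205 mm high, standing behind (+x side of) the rack; leave alone. Origin: centre of the underside.
- jug: Loose white plastic jug, 110 mm across, 130 mm high, with a side handle, standing far out on the left of the table; leave alone. Origin: centre of the underside.
- flat_jar: Loose amber jar with a white cap, 80 mm across, 70 mm high, standing far out on the right of the table; leave alone. Origin: centre of the underside.
Things that resemble listed ones, but are neither listed nor needed, are in the scene too. Leave any green or red look-alike of the deep_basket alone. What is shaped like the shallow_basket but red is not meant.

How it is judged:
On the way:
1. the deep basket is lifted so far that its bar is above the hook's tips (height (world z) of deep_basket above 0.078 m), for 0.1 s.
At the end, for the whole second after the job is handed in: The deep basket stands in the cleaner's well: underside within 6 mm of the well's floor and within 35 mm of its centre sideways, upright within 0.1 rad, at rest (below 0.02 m/s) and released; the shallow basket still hangs on its hook, within 30 mm of where it was (horizontal distance between deep_basket and bath_floor below 0.035 m and z of deep_basket in the frame of bath_floor below 0.006 m and angle between deep_basket's own z axis and vertical below 0.1 rad and linear speed of deep_basket below 0.02 m/s and contact force between the fingers and deep_basket below 0.1 N and height (world z) of shallow_basket above 0.085 m and distance of shallow_basket from where it was at the start of the episode below 0.03 m); the robot touches nothing.
It fails at once if the deep basket is tipped by more than 0.6 rad (angle between deep_basket's own z axis and vertical above 0.6 rad).
It fails at once if the deep basket is dropped into the well (moves faster than 0.6 m/s while in it) (horizontal distance between deep_basket and bath_floor below 0.06 m and z of deep_basket in the frame of bath_floor below 0.085 m and linear speed of deep_basket above 0.6 m/s).
It fails at once if the shallow basket is knocked about (moved by more than 60 mm) (distance of shallow_basket from where it was at the start of the episode above 0.06 m).
It fails at once if a bottle, beaker, cylinder, jug or jar is pushed by more than 40 mm or tipped over (distance of any of wash_bottle, beaker, amber_bottle, cylinder_glass, jug, flat_jar from where it was at the start of the episode above 0.04 m or angle between any of wash_bottle, beaker, amber_bottle, cylinder_glass, jug, flat_jar's own z axis and vertical above 0.6 rad).
It also fails if it takes over 48 s, if anything falls off the work surface, if the arm or the gripper's body presses on something with over 40 N, if the wrist force passes 120 N, or if a joint passes its speed limit or range.

## Working session

There is one attempt and no reset: what is moved stays moved. The work goes in short steps, each a Python script; the robot and the scene stay as the last script left them, time stands still between calls to the robot, and variables do not carry over. Pictures are saved under pics/ and viewed, at most 10 in all, crops included, and the job is handed in when it is done.

```bash
mkdir -p pics; ls; python3 - <<'E'
from station import bot, optics
import cv2,numpy as np
for n in("scene","top"):
    s=optics.snapshot(n); cv2.imwrite(f"pics/{n}0.png",s["pixels"])
    np.savez(f"{n}0.npz",K=s["camera_matrix"],R=s["R"],t=s["t"]); print(n,s["camera_matrix"],s["R"],s["t"], -s["R"].T@s["t"])
o=bot.get_obs(); print(o["tcp_pos"],o["eef_rot"],o["time"],bot.grasp_offset)
E
```

```text
pics
scene [[530.56429155   0.         277.22772791]
 [  0.         530.56429155 208.29734129]
 [  0.           0.           1.        ]] [[-0.88982107  0.45603386  0.01586161]
 [ 0.34973123  0.70390456 -0.61822846]
 [-0.29309817 -0.54456541 -0.78583839]] [ 0.51573973 -0.08712269  1.8723795 ] [1.0381766  0.84576439 1.40934551]
top [[502.4786296    0.         282.90467382]
 [  0.         502.4786296  199.79773064]
 [  0.           0.           1.        ]] [[ 2.68854957e-02 -9.99617673e-01  6.45582003e-03]
 [-9.77052572e-01 -2.76425609e-02 -2.11196971e-01]
 [ 2.11294680e-01 -6.29540314e-04 -9.77422203e-01]] [-0.04300339  0.56394224  1.87522361] [ 0.15593262 -0.02621762  1.9522657 ]
[0.21758622 0.61193748 0.20447388] [-2.83554681e-04  1.70059550e-01  9.85433417e-01 -8.05989796e-04] 0.1 0.0188
```

View pics/scene0.png

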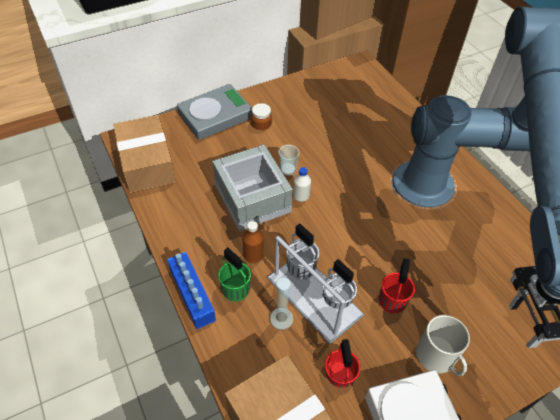

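View pics/top0.png

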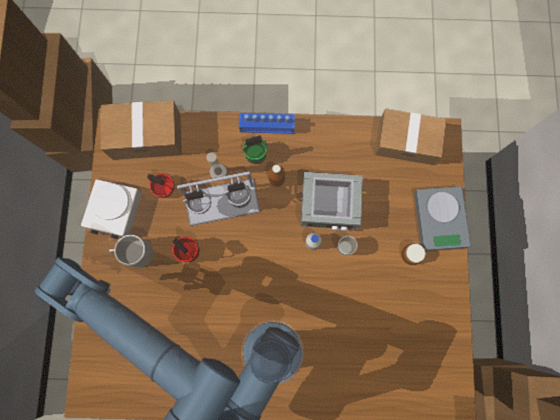

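The scene view shows the rack with grips at about (304,236) and (343,271), and the bath at (252,185). The top view shows the grips at about (195,195) and (236,187), and the bath at (332,198). I'll zoom in to tell deep from shallow.

```bash
python3 - <<'E'
import cv2,numpy as np
a=cv2.imread("pics/scene0.png")[215:345,250:380]; b=cv2.imread("pics/top0.png")[140:270,165:295]
cv2.imwrite("pics/crop1.png",np.hstack([cv2.resize(a,(400,400),interpolation=2),cv2.resize(b,(400,400),interpolation=2)]))
E
```

```text
(no output)
```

View pics/crop1.png

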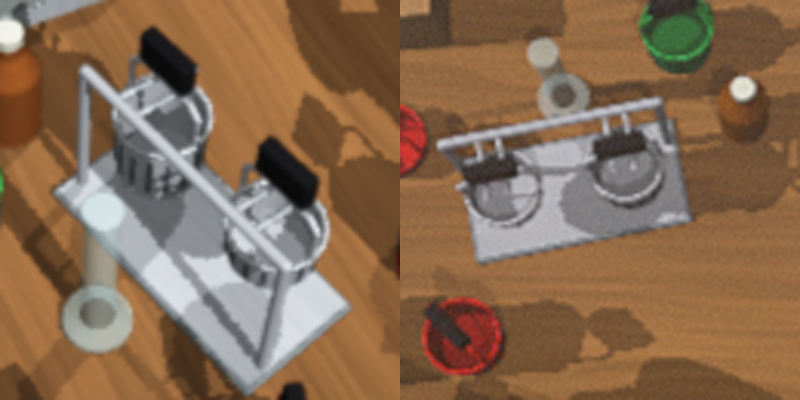

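```bash
cat > h.py <<'E'
import cv2,numpy as np
C={n:np.load(f"{n}0.npz") for n in("scene","top")}
def ray(n,uv):
    c=C[n]; d=c["R"].T@np.linalg.solve(c["K"],[uv[0],uv[1],1.]); return -c["R"].T@c["t"],d
def plane(n,uv,z):
    o,d=ray(n,uv); return o+d*(z-o[2])/d[2]
def tri(a,b):
    o1,d1=ray("scene",a);o2,d2=ray("top",b)
    s=np.linalg.lstsq(np.c_[d1,-d2],o2-o1,rcond=None)[0]
    p,q=o1+s[0]*d1,o2+s[1]*d2; return (p+q)/2,np.linalg.norm(p-q)
def proj(n,X):
    c=C[n];p=c["K"]@(c["R"]@np.array(X)+c["t"]);return p[:2]/p[2]
E
python3 - <<'E'
from h import *
for n,box in(("scene",(215,345,250,380)),("top",(140,270,165,295))):
    im=cv2.imread(f"pics/{n}0.png"); m=(im.max(2)<50).astype(np.uint8)
    z=np.zeros_like(m);z[box[0]:box[1],box[2]:box[3]]=m[box[0]:box[1],box[2]:box[3]]
    k,l,s,c=cv2.connectedComponentsWithStats(z)
    for i in range(1,k):
        if s[i,4]>25: print(n,s[i],c[i],cv2.minAreaRect(np.argwhere(l==i)[:,::-1].astype(np.float32)), plane(n,c[i],.227))
E
```

```text
scene [296 224  17  22 212] [303.92924528 234.66981132] ((303.7500305175781, 234.75003051757812), (23.334524154663086, 9.899494171142578), 45.0) [0.57366217 0.14046731 0.227     ]
scene [333 260  20  23 239] [342.71548117 271.12133891] ((342.7500305175781, 271.2500305175781), (24.041629791259766, 10.606600761413574), 45.0) [0.53946448 0.28716795 0.227     ]
scene [341 340   8   5  32] [344.6875  342.21875] ((344.5, 342.0), (4.0, 7.0), 90.0) [0.63818731 0.45716299 0.227     ]
```

The crop shows the left basket in the scene view (grip (304,235), y≈0.14, nearer the bath) with the taller cup, so that one is deep. The grips are 0.1506 m apart, against 0.150 expected. Next: the bath, and a top-view check of the grip.

```bash
python3 - <<'E'
from h import *
im=cv2.imread("pics/top0.png")
for g in((236,187),(197,195)):
    p=im[g[1]-9:g[1]+10,g[0]-14:g[0]+15]; m=p.max(2)<75
    ys,xs=np.nonzero(m); c=(xs.mean()+g[0]-14,ys.mean()+g[1]-9); s=proj; print("top grip",c,m.sum(),plane("top",c,.24))
out=[]
for n,b in(("top",(160,235,290,375)),("scene",(140,230,200,300))):
    im=cv2.imread(f"pics/{n}0.png"); p=im[b[0]:b[1],b[2]:b[3]]
    hsv=cv2.cvtColor(p,cv2.COLOR_BGR2HSV); m=((hsv[...,1]<60)&(hsv[...,2]>70)).astype(np.uint8)*255
    m=cv2.morphologyEx(m,cv2.MORPH_OPEN,np.ones((5,5)))
    c=max(cv2.findContours(m,0,2)[0],key=cv2.contourArea)
    r=cv2.minAreaRect(c); q=cv2.boxPoints(r)+[b[2],b[0]]; print(n,r); 
    for u in q: print(u,plane(n,u,.12))
    o=cv2.resize(p,(400,400*p.shape[0]//p.shape[1]),interpolation=2); out.append(cv2.copyMakeBorder(o,0,420-o.shape[0],0,0,0))
cv2.imwrite("pics/crop2.png",np.hstack(out))
E
```

```text
top grip (np.float64(235.59633027522935), np.float64(187.07339449541286)) 109 [0.56698518 0.13958044 0.24      ]
top grip (np.float64(193.858407079646), np.float64(195.0796460176991)) 113 [0.53413199 0.28372832 0.24      ]
top ((41.484493255615234, 39.40325164794922), (60.26314163208008, 53.49890899658203), 2.2025980949401855)
[300.34711838 224.97489166] [ 0.4587908  -0.09431985  0.12      ]
[302.40324783 171.51550865] [ 0.66337153 -0.09808887  0.12      ]
[362.62187195 173.83161163] [ 0.66083445 -0.32566344  0.12      ]
[360.56573486 227.29099274] [ 0.45635287 -0.31671337  0.12      ]
scene ((63.0478401184082, 45.507503509521484), (79.2227783203125, 82.94786071777344), 72.34988403320312)
[211.51594734 160.33583069] [ 0.66030221 -0.32513209  0.12      ]
[290.55910492 135.18574524] [ 0.36860014 -0.3144279   0.12      ]
[314.5797348  210.67917633] [0.45830134 0.01190208 0.12      ]
[235.53657532 235.82926178] [ 0.71546655 -0.01027781  0.12      ]
```

View pics/crop2.png

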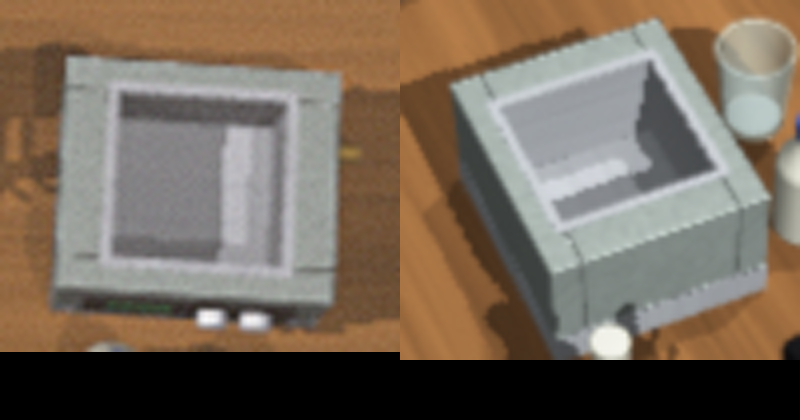

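The bath's rim shows clearly. Crop corners: top (67,57), (340,73), (331,303), (57,288); scene (52,87), (257,20), (368,197), (154,270). I'll cast those onto z=0.12 and compare.

```bash
python3 - <<'E'
from h import *
T=np.array([(67,57),(340,73),(331,303),(57,288)])*.2125+[290,160]-.4
S=np.array([(52,87),(257,20),(368,197),(154,270)])*.25+[200,140]-.4
IT=np.array([(111,86),(297,96),(291,273),(103,263)])*.2125+[290,160]-.4
IS=np.array([(94,104),(255,54),(322,172),(160,226)])*.25+[200,140]-.4
for n,q in(("top",T),("scene",S),("top",IT),("scene",IS)):
    P=np.array([plane(n,u,.12)[:2] for u in q]); e=np.roll(P,-1,0)-P
    print(n,P.round(3).tolist(),"c",P.mean(0),np.linalg.norm(e,axis=1).round(3),np.arctan2(e[:,1],e[:,0]).round(3))
# other objects
for n,uv,z in(("top",(314,238),.13),("top",(277,168),.16),("top",(347,240),.09),("top",(256,143),.2)): print(plane(n,uv,z))
print(tri((303.9,234.7),(235.6,187.1)),tri((342.7,271.1),(195.5,195.1)))
E
```

```text
top [[0.663, -0.104], [0.656, -0.323], [0.469, -0.314], [0.475, -0.099]] c [ 0.56542459 -0.20993979] [0.219 0.187 0.215 0.188] [-1.603  3.098  1.543 -0.024]
scene [[0.659, -0.319], [0.472, -0.314], [0.48, -0.097], [0.664, -0.106]] c [ 0.56868769 -0.20919319] [0.187 0.217 0.183 0.214] [ 3.114  1.533 -0.045 -1.593]
top [[0.64, -0.139], [0.636, -0.288], [0.492, -0.283], [0.496, -0.135]] c [ 0.56566661 -0.21133213] [0.149 0.144 0.148 0.144] [-1.598  3.106  1.545 -0.03 ]
scene [[0.635, -0.286], [0.491, -0.279], [0.501, -0.137], [0.641, -0.144]] c [ 0.56718951 -0.21155313] [0.144 0.142 0.14  0.143] [ 3.09   1.502 -0.047 -1.61 ]
[ 0.41039715 -0.14474047  0.13      ]
[ 0.66306698 -0.00229988  0.16      ]
[ 0.41189384 -0.2705544   0.09      ]
[0.7443037  0.07668601 0.2       ]
(array([0.57175338, 0.14008985, 0.22444464]), np.float64(0.0029713814029122755)) (array([0.53755308, 0.28264449, 0.21991966]), np.float64(0.00307751350902196))
```

Bath centre is about (0.567,-0.2105), yaw -0.035 (sizes match: 0.187 x 0.217). Deep grip is about (0.571,0.140), yaw 0.229. Now a hover over the grip with a wrist look.

```bash
cat >> h.py <<'E'
from scipy.spatial.transform import Rotation as Ro
def down(yaw):  # tool y along (cos yaw, sin yaw), z down
    c,s=np.cos(yaw),np.sin(yaw)
    q=Ro.from_matrix(np.array([[-s,c,0],[c,s,0],[0,0,-1]])).as_quat(); return q[[3,0,1,2]]
def rot(o): q=o["eef_rot"]; return Ro.from_quat([q[1],q[2],q[3],q[0]]).as_matrix()
def wplane(uv,z,K,M,p,R):
    x=np.array([(uv[0]-K[0,2])/K[0,0],(uv[1]-K[1,2])/K[1,1]]);r=np.linalg.norm(x)
    d=np.r_[x/r*np.sin(r),np.cos(r)]; d=R@M[:3,:3]@d; o=p+R@M[:3,3]
    return o+d*(z-o[2])/d[2]
E
python3 - <<'E'
from station import bot, optics
from h import *
y=.229
for yy in(y,y+np.pi):
    print(yy,[bot.ik(p,down(yy)) for p in([.571,.14,.216],[.474,.117,.37],[.567,-.2105,.37])])
o=bot.get_obs(); p=o["tcp_pos"]
bot.movel([p[0],p[1],.36],speed=.25)
js=[(abs(bot.ik([.571,.14,.33],down(yy))[5]),yy) for yy in(y,y+np.pi) if bot.ik([.571,.14,.33],down(yy)) is not None]
yy=min(js)[1]; print("use",yy)
bot.move_pose([.571,.14,.33],down(yy)); bot.grip(.55)
o=bot.get_obs(); s=optics.snapshot("wrist"); cv2.imwrite("pics/w1.png",s["pixels"])
np.savez("w1.npz",K=s["camera_matrix"],M=s["mount"],p=o["tcp_pos"],R=rot(o)); print(o["tcp_pos"],o["q"],o["time"],s["mount"])
E
```

```text
0.229 [array([ 4.77249335e-02,  9.25186782e-02,  1.71076474e+00, -4.44089210e-16,
        1.33830923e+00, -1.81275067e-01]), array([ 9.27222263e-03, -2.32389128e-01,  1.74319767e+00, -4.44089210e-16,
        1.63078411e+00, -2.19727777e-01]), array([-5.42746616e-01,  5.52653264e-02,  1.47417021e+00, -4.44089210e-16,
        1.61215711e+00, -7.71746616e-01])]
3.370592653589793 [None, None, array([-5.42746616e-01,  5.52653264e-02,  1.47417021e+00, -4.44089210e-16,
        1.61215711e+00,  2.36984604e+00])]
use 0.229
[0.57100792 0.13998927 0.32999504] [ 4.76957883e-02  2.49214574e-02  1.57571239e+00  2.04443470e-05
  1.54095843e+00 -1.81291187e-01] 3.7917 [[ 1.34130625e-03 -9.69388484e-01 -2.45528345e-01  7.09905041e-02]
 [ 9.99999093e-01  1.32940579e-03  2.14208968e-04  4.49487898e-04]
 [ 1.18755098e-04 -2.45528410e-01  9.69389388e-01 -1.79341736e-01]
 [ 0.00000000e+00  0.00000000e+00  0.00000000e+00  1.00000000e+00]]
```

View pics/w1.png

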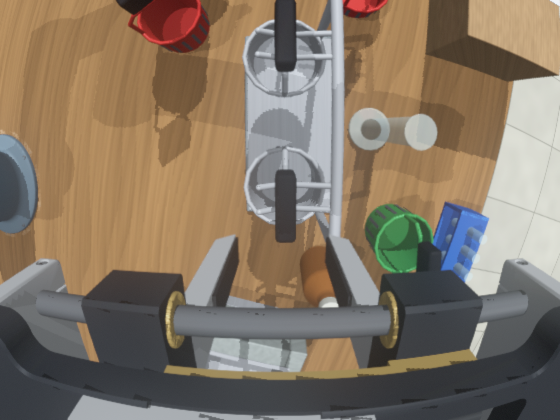

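The deep grip appears at columns 276–296, rows 170–242, and lies parallel to the fingers' closing normal. The shallow grip is at (286,35). I'll cast these onto the grip-top height.

```bash
python3 - <<'E'
from h import *
w=np.load("w1.npz"); im=cv2.imread("pics/w1.png")
g=lambda u,z:wplane(u,z,w["K"],w["M"],w["p"],w["R"])
for b in((160,250,265,310),(0,80,265,310)):
    m=(im[b[0]:b[1],b[2]:b[3]].max(2)<60).astype(np.uint8); k,l,s,c=cv2.connectedComponentsWithStats(m); i=1+np.argmax(s[1:,4])
    x,y,ww,h,a=s[i]; x+=b[2];y+=b[0]; print(x,y,ww,h,a)
    for r in np.linspace(y+4,y+h-5,5).astype(int):
        cs=np.nonzero(l[r-b[0]]==i)[0]+b[2]; print(r,cs.min(),cs.max())
    u=x+ww/2-.5
    print("far",g((u,y),.247),"near",g((u,y+h),.247), g((u,y+h),.207))
E
```

```text
Traceback (most recent call last):
ValueError: attempt to get argmax of an empty sequence
```

```bash
python3 - <<'E'
from h import *
w=np.load("w1.npz"); im=cv2.imread("pics/w1.png"); print(im.shape,im[205,286],im[180,286])
g=lambda u,z:wplane(u,z,w["K"],w["M"],w["p"],w["R"])
for b in((160,250,265,310),(0,80,265,310)):
    p=im[b[0]:b[1],b[2]:b[3]].max(2); m=(p<85).astype(np.uint8); k,l,s,c=cv2.connectedComponentsWithStats(m); i=1+np.argmax(s[1:,4])
    x,y,ww,h,a=s[i]; x+=b[2];y+=b[0]; print(x,y,ww,h,a)
    for r in np.linspace(y+4,y+h-5,5).astype(int):
        cs=np.nonzero(l[r-b[0]]==i)[0]+b[2]; print(r,cs.min(),cs.max())
    u=x+ww/2-.5
    print("far",g((u,y),.247),"near",g((u,y+h),.247), g((u,y+h),.207))
E
```

```text
(420, 560, 3) [65 63 65] [71 67 68]
275 170 21 72 1445
174 276 294
189 275 295
205 275 295
221 275 295
237 276 295
far [0.56597733 0.17576736 0.247     ] near [0.5802774  0.11547319 0.247     ] [0.58408101 0.10117838 0.207     ]
274 0 23 72 1491
4 275 295
19 275 295
35 274 295
51 275 295
67 276 294
far [0.53336523 0.31487712 0.247     ] near [0.5477272  0.25334083 0.247     ] [0.54656772 0.26006737 0.207     ]
```

Grip centre measures (0.573,0.1456), length 62 mm (60 expected), yaw 0.233. Now the descent and grip, then lift 28 mm.

```bash
python3 - <<'E'
from station import bot, optics
from h import *
q=down(.232); P=np.array([.5728,.1440,.216])
bot.movel([P[0],P[1],.33],q); print(bot.movel(P,q,speed=.08,stop_force=8))
bot.grip(0.,40); o=bot.get_obs(); print(o["tcp_pos"],o["opening"],o["grip_force"],o["force"])
bot.movel(P+[0,0,.028],speed=.06); bot.hold(.3)
o=bot.get_obs(); print(o["tcp_pos"],o["force"],o["wrist_torque"],o["opening"],o["time"])
s=optics.snapshot("scene"); cv2.imwrite("pics/s2.png",cv2.resize(s["pixels"][190:340,230:390],(800,750))[:600])
E
```

```text
False
[0.57277732 0.14396786 0.21602132] 0.19012705452511133 39.99947547912598 [ 0.55589598 -0.83076283  0.5297332 ]
[0.57262593 0.1439817  0.24361822] [-0.32778956 -0.25282184 -2.17315294] [-0.04674879  0.07783357 -0.01448894] 0.18960752977615886 7.2083
```

View pics/s2.png

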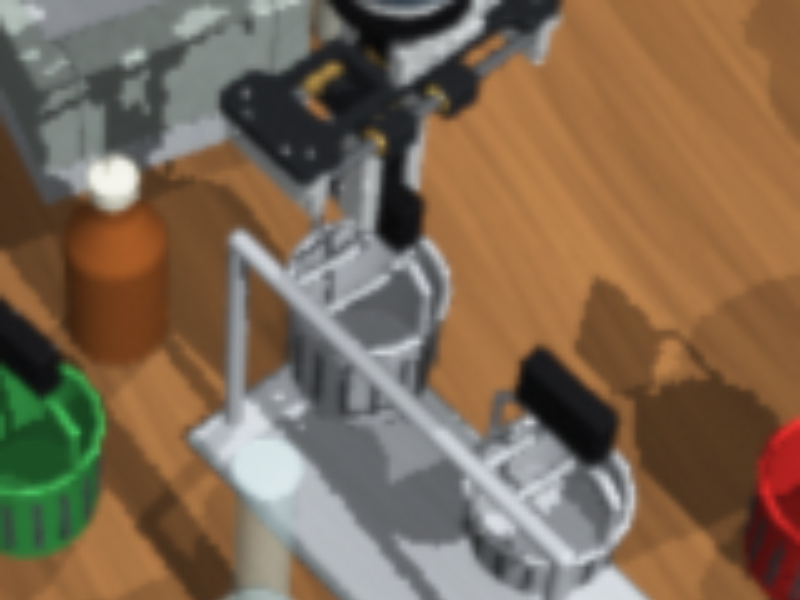

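The deep basket is held (opening 0.19, about 18 mm; load about 2.5 N), upright and clear of the hook trough; the shallow one is undisturbed. Next: off the hook, up, over to the bath.

```bash
python3 - <<'E'
from station import bot, optics
from h import *
P=np.array([.5728,.1440,.244]); d=np.array([-np.cos(.232),-np.sin(.232),0])
A=P+.105*d
print(bot.movel(A,speed=.08,stop_force=8)); print(bot.get_obs()["force"])
A[2]=.375; bot.movel(A,speed=.12)
B=[.567,-.2105,.375]; bot.movel(B,down(-.035),speed=.13); bot.hold(.5)
o=bot.get_obs(); print(o["tcp_pos"],o["force"],o["opening"],o["time"])
s=optics.snapshot("scene"); t=optics.snapshot("top"); f=lambda p:cv2.resize(p,(400,450),interpolation=2)
cv2.imwrite("pics/s3.png",np.hstack([f(s["pixels"][100:250,185:318]),f(t["pixels"][130:280,265:398])]))
E
```

```text
False
[-0.22007197  1.15982204 -2.5960178 ]
[ 0.56697877 -0.21051277  0.37497796] [ 0.88645559  0.53484982 -1.97594426] 0.1875709151086743 13.2583
```

View pics/s3.png

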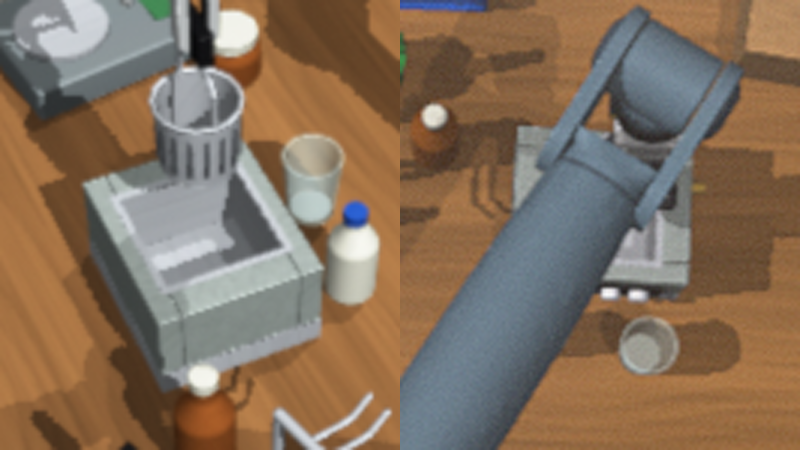

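The basket hangs upright over the well, rim centre at scene pixel about (250.5,134.3). I'll check that and lower.

```bash
python3 - <<'E'
from station import bot, optics
from h import *
c=plane("scene",(185+197/3.008-.3,100+103/3-.3),.30); print("rim centre",c)
off=np.clip((c[:2]-[.567,-.2105]),-.01,.01)
assert np.linalg.norm(c[:2]-[.567,-.2105])<.02
q=np.array([.567,-.2105])-off*.7
bot.movel([*q,.23],speed=.1); bot.hold(.3)
o=bot.get_obs();print(o["tcp_pos"],o["force"])
hit=bot.movel([*q,.183],speed=.025,stop_force=3); o=bot.get_obs(); print(hit,o["tcp_pos"],o["force"],o["time"])
s=optics.snapshot("scene"); cv2.imwrite("pics/s4.png",cv2.resize(s["pixels"][100:250,185:318],(532,600),interpolation=2))
E
```

```text
rim centre [ 0.56803446 -0.21005255  0.3       ]
[ 0.56635566 -0.21084865  0.23022373] [ 0.71380222 -0.32355664 -2.21497148]
True [ 0.56630425 -0.21075989  0.19029153] [-0.06423517  0.25527328  4.00413903] 16.675
```

View pics/s4.png

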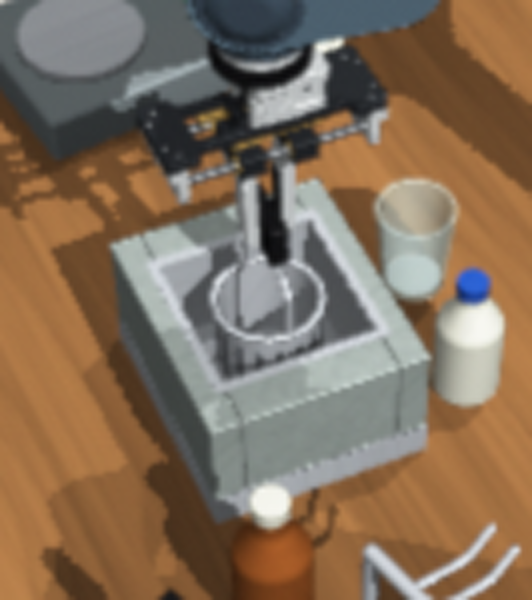

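Contact came at TCP z=0.1903, against 0.190 predicted for the floor, and the basket stands centred in the well. Releasing with a moderate opening, then retreating straight up.

```bash
python3 - <<'E'
from station import bot, optics
from h import *
bot.grip(.5); bot.hold(.4); o=bot.get_obs(); p=o["tcp_pos"]; print(o["grip_force"],o["opening"],o["force"])
bot.movel([p[0],p[1],.34],speed=.08); bot.hold(.5)
print(bot.get_obs()["force"],bot.get_obs()["time"])
s=optics.snapshot("scene"); cv2.imwrite("pics/s5.png",cv2.resize(s["pixels"][100:310,170:380],(600,600),interpolation=2))
E
```

```text
0.0 0.5002557140836088 [0.09881946 0.02927594 0.57465086]
[ 0.09481658  0.01273697 -0.25391099] 20.3083
```

View pics/s5.png

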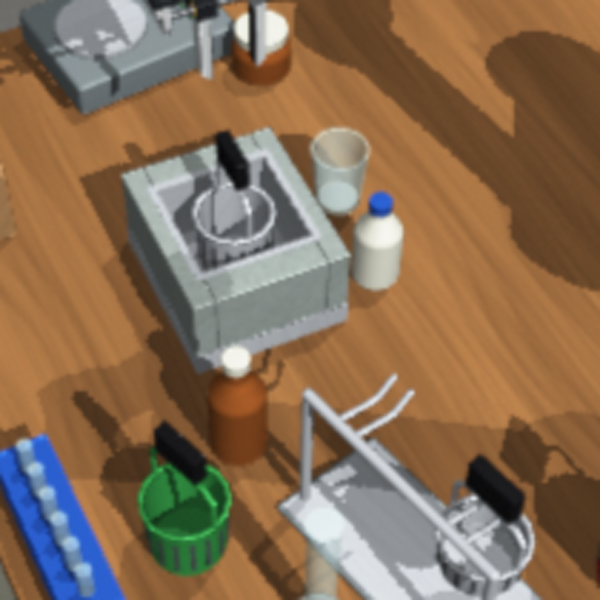

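The basket stands upright and centred in the well, the gripper is clear, the shallow basket still hangs, and the bottles haven't moved.

```bash
python3 -c "
from station import bot
print(bot.job_done())"
```

```text
the job is handed in; nothing more can be done
None
```

The deep basket is standing upright and released in the cleaner's well, the shallow basket still hangs on its hook, nothing else looked disturbed in the last picture, and the job was handed in at about 20 s; no verdict came back.

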